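# Turn the drain cover over onto the scrubbing board

## Task

Take the upright-handled scraper and, touching the drain cover with nothing but its blade, slide the blade flat under the cover's overhanging lip on the side away from the plywood board, gently push the cover up against the stop strip at the board's edge, then raise that lip with the blade and tip the cover right over the strip so that it lies flat on the board, rimmed underside up, ready for scrubbing. Never force the blade against the cover. When done, stand the scraper on the bench, flat on its blade and clear of the cover, let go of it, and leave the tin, the can and the brush where they are.

Things in the scene. Friction and masses are not known exactly. Their poses are not given: they have to be found in the camera images.
- cover: cast aluminium drain cover, 0.17-0.35 kg, lying loose, rim down, 20-60 mm short of the stop strip. Plate 100x100x4 mm on a square rim 76 mm outside, 10 wide, 4 high, so all round a lip overhangs 12 mm, its underside 4 mm above the bench. Origin: centre of the rim's foot; z from rim to plain face (up at the start); x, y along its sides, x roughly along the board's x.
- board: plywood board fixed on the bench, 150 (x) x 200 (y) x 9 mm. Origin: centre of its underside; z up. Along its -x edge (75 mm from the origin) a wooden stop strip, 160 mm wide, 10 mm high, is clamped 0-20 mm out of the edge; how far is not measured: feel for it. The cover lies before it and is pushed and tipped along the board's x; turned over, it may overhang the strip by about 10 mm.
- lifter: scraper, 0.2 kg, loose, standing on its steel blade: blade from x -20 to +95 mm, 60 mm wide (y), 2 mm thick; steel block 30x30 mm up to 12 mm above the blade's underside; black upright handle, 22x22 mm square, sides along x and y, 12 to 85 mm above the blade's underside. Origin: blade's underside below the handle's axis; x to the blade's front edge, z up the handle.
- blade_edge (a point): middle of the blade's front edge at its underside, 95 mm in front of the lifter's origin along its x; axes as the lifter's.
- tin: bystander: open steel tin, 80 mm wide, 85 mm high; origin at the centre of its underside, z up.
- can: bystander: closed drinks can, 66 mm wide, 115 mm high; origin at the centre of its underside, z up.
- brush: bystander: hand brush lying on the bench; origin at the centre of its underside, its length along its x.
Not all that is in view belongs to the job. Of the things that look like the cover, the middle-sized one is meant.

How it is judged:
On the way, in this order (a step that is already met when the one before it is completed fails the run):
1. the cover, still flat, is pushed against the board's stop strip by the blade under its lip (contact force between cover and board above 0.5 N and contact force between lifter and cover above 0.5 N and angle between cover's own z axis and vertical below 0.15 rad and distance between blade_edge and cover below 0.048 m).
2. the cover is raised past 45 degrees on the blade (angle between cover's own z axis and vertical between 0.79 and 1.9 rad and contact force between lifter and cover above 0.05 N).
At the end, for the whole second after the job is handed in: cover at rest on the board, underside up, level within 0.1 rad, origin 14-22 mm above the bench, centre -75 to +60 mm (board x) and within 80 mm (board y) from the board's centre; scraper at rest on the bench, released, upright within 0.08 rad, underside within 5 mm of the bench, clear of the cover (angle between cover's own z axis and vertical above 3.04 rad and height (world z) of cover between 0.014 and 0.022 m and x of cover in the frame of board between -0.075 and 0.06 m and y of cover in the frame of board between -0.08 and 0.08 m and linear speed of each of cover, lifter below 0.02 m/s and angle between lifter's own z axis and vertical below 0.08 rad and height (world z) of lifter between -0.005 and 0.005 m and contact force between lifter and cover below 0.05 N); the robot touches nothing.
It fails at once if the gripper or arm touches the cover (contact force between any of the fingers, the arm and cover above 0.3 N).
It fails at once if the blade is forced against the cover (over 15 N) (contact force between lifter and cover above 15 N).
It fails at once if the tin, can or brush is moved more than 20 mm (distance of any of tin, can, brush from where it was at the start of the episode above 0.02 m).
It also fails if it takes over 72 s, if anything falls off the work surface, if the arm or the gripper's body presses on something with over 40 N, if the wrist force passes 120 N, or if a joint passes its speed limit or range.

## Robot

A 6-joint arm with a two-finger parallel gripper is mounted at the origin on the work surface. World frame = base frame: x ahead of the robot, y to its left, z up, the work surface at z = 0. Lengths are in m, angles in rad, forces in N, time in s.
With the tool pointing down it reaches from about 0.35 to 0.85 m from the base axis. Payload 8.1 kg.
Tool frame: the origin (TCP) lies between the finger pads; the fingertips stand 8 mm ahead of it and the grasp point (between the pads) lies 11 mm behind it; z points along the fingers, y is the line along which they close (so a half turn about z gives the same grasp; the last joint's range is limited). The gripper opens to 93 mm and grips with 3 to 60 N. Pads are 15 mm wide; open, the fingers measure 128 mm over their backs; the gripper's body (75 mm by 188 mm) begins 65 mm behind the grasp point.
Start: joints at [-1.382, 0.13, 1.488, -0, 1.523, -0.085], TCP at [0.162, -0.578, 0.227] pointing down, gripper open.
Joint ranges: [-2.96, 2.96], [-0.89, 2.26], [0.02, 2.5], [-1.34, 4.48], [0, 2.73], [-2.66, 2.66]. Speed limits (rad/s): [2.39, 2.39, 2.79, 3.14, 3.14, 3.14].

## Interface

Orientations are given as a rotation vector (axis times angle).
In Python, from rig import bot gives the robot as it stands.
- The arm moves only by the tool send_rows, never from a script. Its argument "rows" is a list of rows, each an object with "delta_pos": the shift along the world's x, y, z normalised to -1 to 1, where 1 is 30 cm, a list of three; "spin": the turn about the world's z normalised to -1 to 1, where 1 is 45 degrees; "grip": the opening, from 0 (shut) to 1 (fully open). A call has 1 to 10 rows; each row is the pose to reach, as a shift and turn from the pose commanded when the call began; what a row does not reach only later rows make up. A row lasts 1/8 s, in which the tool goes at most 62.5 mm and 10.7 degrees, less where a joint would pass 70% of its speed; a pose out of reach is approached as far as the arm can. A call with a number of a shift or a turn outside -1 to 1 is refused whole. A call with a gripper value outside its range is refused whole. The fingers move at their own pace and stop on an object; "force" is the grip in N (left out, the last holds). Time passes only in rows, so rows that repeat a pose let the fingers close. It gives the time, the measured TCP pose, the force, the opening and the grip force at its end, in the units of the state.
- bot.observe(): the state, without advancing time (a new reading comes with each control period).
- bot.camera(name): name is "scene" or "top" or "wrist"; returns the picture (420x560x3 uint8, red, green, blue); there is no depth.
- bot.camera_model(name): a dict with "mtx" (3x3 intrinsics, pixels), "rvec" (rotation vector, rad) and "tvec" (3), from world to camera coordinates, as OpenCV has them; the wrist camera has in their place "tool_from_camera" (4x4, takes a point from camera to tool coordinates, whose origin is the TCP and whose axes are the flange's). Camera axes: x right, y down, z forward; pixel columns grow to the right and rows downward; lengths in m; the calibration is good to about 2 mm. A picture is of the moment at which its call begins: read the wrist's pose just before it. camera_model takes no time and is no camera call.
- bot.sign_off(): hands the job in; it is judged then, once.
The state is a dict: "time_s": time; "q": joint angles; "joint_velocities": joint speeds; "tau": joint torques, N m; "eef_pos": TCP position; "orientation": TCP orientation; "contact_force": force on the tool from outside, world axes, zero at the start; "moment": the same for the moment, N m; "grip_width": opening from 0.0 (shut) to 1.0 (fully open); "grip_force": force on a finger pad.
Only numpy, scipy, OpenCV 4.12 (cv2) and the standard library are available. Lean on these libraries where they do the work, as an engineer would, in place of code of your own. Each camera call takes 0.05 s, during which the arm holds its last target. There are 200 camera calls.

## Working session

There is one attempt and no reset: what is moved stays moved. The work goes in short steps, Python scripts to look and compute and a tool call to move; the robot and the scene stay as the last step left them, time stands still between calls to the robot, and variables do not carry over. Pictures are saved under pics/ and viewed, at most 10 in all, crops included, and the job is handed in when it is done.

Besides the shell and the picture viewer there is one more tool, called after "Emit:" as name(argument=value, ...), one argument or row to a line, values as JSON. send_rows: Moves the arm, as the interface text tells. Its arguments: {"type":"object","properties":{"rows":{"type":"array","items":{"type":"object","properties":{"delta_pos":{"type":"array","items":{"type":"number","minimum":-1,"maximum":1}},"spin":{"type":"number","minimum":-1,"maximum":1},"grip":{"type":"number"}}}},"force":{"type":"number"}},"required":["rows"]}

```bash
mkdir -p pics; python3 - <<'E'
from rig import bot
import cv2
for n in ("scene","top"):
    cv2.imwrite(f"pics/{n}0.png",bot.camera(n)[:,:,::-1])
    print(n,bot.camera_model(n))
s=bot.observe();print(s)
print(bot.camera_model("wrist"))
E
```

```text
scene {'mtx': array([[422.66475754,   0.        , 274.99274672],
       [  0.        , 422.66475754, 213.71436301],
       [  0.        ,   0.        ,   1.        ]]), 'rvec': array([ 1.53192004,  1.83170332, -0.90325015]), 'tvec': array([ 0.06846828, -0.2665065 ,  1.51390675])}
top {'mtx': array([[452.32365966,   0.        , 278.49590419],
       [  0.        , 452.32365966, 206.24104964],
       [  0.        ,   0.        ,   1.        ]]), 'rvec': array([ 2.1013127 , -2.12936094,  0.18988437]), 'tvec': array([0.03916646, 0.52678091, 1.13375583])}
{'time_s': 0.1, 'q': array([-1.38238900e+00,  1.31088645e-01,  1.48917918e+00, -1.55667149e-05,
        1.52298410e+00, -8.53730640e-02]), 'joint_velocities': array([-0.00010635, -0.0026347 , -0.00076854, -0.00084231,  0.00207126,
       -0.0007519 ]), 'tau': array([ 9.62062732e-04, -5.61340749e+01, -4.93095696e+01,  7.69318035e-02,
        2.91464163e-02, -8.72064311e-05]), 'eef_pos': array([ 0.16216128, -0.57715153,  0.2256857 ]), 'orientation': array([-3.11056262e+00, -4.28486519e-01,  1.58520626e-04]), 'contact_force': array([-0.54639282, -0.16998197, -0.46297803]), 'moment': array([ 0.04857537, -0.01767958,  0.02400134]), 'grip_force': 0.0, 'grip_width': 0.9959476670840304}
{'mtx': array([[304.57837467,   0.        , 276.24761419],
       [  0.        , 304.57837467, 210.97072298],
       [  0.        ,   0.        ,   1.        ]]), 'tool_from_camera': array([[-9.44036553e-04, -9.57779228e-01, -2.87503148e-01,
         7.91140402e-02],
       [ 9.99999550e-01, -9.32309483e-04, -1.77700561e-04,
         2.37312855e-04],
       [-9.78440057e-05, -2.87503186e-01,  9.57779676e-01,
        -1.57313297e-01],
       [ 0.00000000e+00,  0.00000000e+00,  0.00000000e+00,
         1.00000000e+00]])}
```

View pics/top0.png

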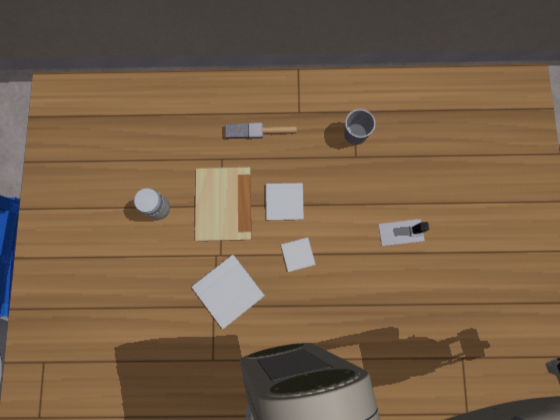

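View pics/scene0.png

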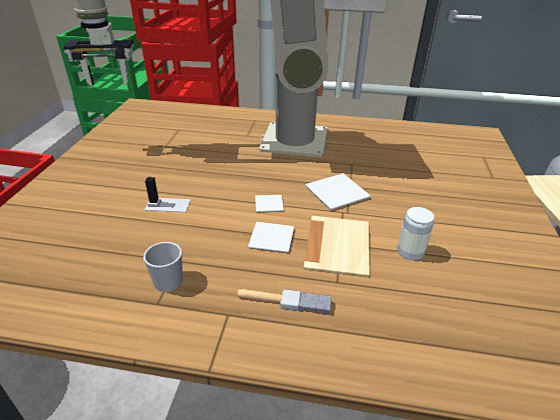

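The top view shows the middle-sized cover at about (285,202), just right of the board's strip at (245,203). The scraper's blade spans (380–425, 232) with its handle at (420,228), front edge to the left. So board +x is roughly world +y.

```bash
cat > h.py <<'E'
import numpy as np, cv2
from scipy.spatial.transform import Rotation as R
def ray(cm,uv,T=None):
    K=cm["mtx"]; uv=np.atleast_2d(np.array(uv,float))
    d=np.c_[uv,np.ones(len(uv))]@np.linalg.inv(K).T
    if T is None:
        Rm=cv2.Rodrigues(cm["rvec"])[0]; return -Rm.T@cm["tvec"], d@Rm
    return T[:3,3], d@T[:3,:3].T
def onz(cm,uv,z,T=None):
    o,d=ray(cm,uv,T); return o+d*((z-o[2])/d[:,2])[:,None]
def wristT(s,cm):
    T=np.eye(4);T[:3,:3]=R.from_rotvec(s["orientation"]).as_matrix();T[:3,3]=s["eef_pos"]
    return T@cm["tool_from_camera"]
E
python3 - <<'E'
from h import *
from rig import bot
cm=bot.camera_model("top");im=cv2.imread("pics/top0.png")
hsv=cv2.cvtColor(im,cv2.COLOR_BGR2HSV)
m=((hsv[:,:,1]<60)&(hsv[:,:,2]>140)).astype(np.uint8)
m[340:]=0
cs,_=cv2.findContours(m,cv2.RETR_EXTERNAL,cv2.CHAIN_APPROX_NONE)
np.set_printoptions(precision=4,suppress=True)
for c in cs:
    if cv2.contourArea(c)<150: continue
    b=cv2.boxPoints(cv2.minAreaRect(c)); p=onz(cm,b,0.008 if b[:,0].mean()<370 else .002)
    print(b.mean(0),p.mean(0),np.linalg.norm(p-np.roll(p,1,0),axis=1),np.degrees(np.arctan2(*(p[1]-p[0])[[1,0]])))
for n,u,z in(("board",[[196,168],[251,167],[251,240],[196,241]],.009),("strip",[[238,176],[250,175],[251,231],[238,231]],.019),("handle top",[[424,227]],.085),("tin",[[360,118]],.085),("can",[[148,198]],.115),("brush",[[226,131],[297,129]],.02)):
    print(n,onz(cm,u,z)[:,:2].tolist())
E
```

```text
[227.6989 291.3085] [0.3109 0.1687 0.008 ] [0.139  0.1402 0.1407 0.1377] -52.83524223055618
[297.8071 254.1515] [ 0.4053 -0.0171  0.008 ] [0.0772 0.0761 0.0774 0.0752] -75.80076147120356
[401.3771 231.9556] [ 0.4616 -0.2969  0.002 ] [0.062  0.1179 0.0621 0.1167] -84.03306779022826
[146.2 199.4] [0.56   0.3942 0.008 ] [0.0662 0.0653 0.0664 0.0647] -63.06206555091006
[284.5 201. ] [0.5502 0.0162 0.008 ] [0.1001 0.1014 0.0999 0.0999] -90.87749963324015
[216.  203.5] [0.5471 0.2028 0.008 ] [0.1918 0.0111 0.1918 0.0108] -90.90311823218686
board [[0.6463845337890801, 0.2594769857435887], [0.6468403355981371, 0.10726310099088733], [0.44440024709456893, 0.10734223478406209], [0.4437081142420895, 0.2548571470653711]]
strip [[0.6190896474886451, 0.14204966579852957], [0.6213971192772574, 0.10927164770765209], [0.46729667196166935, 0.10660027457182249], [0.46777606926290716, 0.14128045128915973]]
handle top [[0.4622676630528219, -0.3325459092093408]]
tin [[0.7542923852698016, -0.1857816746973676]]
can [[0.5404813365407398, 0.35652668064688503]]
brush [[0.7485700877644179, 0.17603224344488105], [0.7510603279291858, -0.021502130526129773]]
```

Emit:
send_rows(
  rows=[
    {"delta_pos": [0.98, 0.8, 0], "spin": -0.216, "grip": 1},
    {"delta_pos": [0.98, 0.8, 0], "spin": -0.216, "grip": 1},
    {"delta_pos": [0.98, 0.8, 0], "spin": -0.216, "grip": 1},
    {"delta_pos": [0.98, 0.8, 0], "spin": -0.216, "grip": 1},
    {"delta_pos": [0.98, 0.8, 0], "spin": -0.216, "grip": 1},
    {"delta_pos": [0.98, 0.8, 0], "spin": -0.216, "grip": 1},
    {"delta_pos": [0.98, 0.8, 0], "spin": -0.216, "grip": 1},
    {"delta_pos": [0.98, 0.8, 0], "spin": -0.216, "grip": 1},
    {"delta_pos": [0.98, 0.8, 0], "spin": -0.216, "grip": 1},
    {"delta_pos": [0.98, 0.8, 0], "spin": -0.216, "grip": 1},
  ],
)

```text
time_s: 1.35
eef_pos: [0.4552, -0.3388, 0.2266]
orientation: [3.137, 0.16, -0.0]
contact_force: [1.0, 0.2, 0.0]
grip_width: 0.999
grip_force: 0.0
```

```bash
python3 - <<'E'
from h import *
from rig import bot
s=bot.observe(); im=bot.camera("wrist")[:,:,::-1].copy(); cv2.imwrite("pics/w1.png",im)
np.set_printoptions(precision=4,suppress=True)
Rm=R.from_rotvec(s["orientation"]).as_matrix()
print(s["eef_pos"],s["time_s"],"y axis deg",np.degrees(np.arctan2(Rm[1,1],Rm[0,1])),Rm[:,2])
E
```

```text
[ 0.4552 -0.3388  0.2266] 1.35 y axis deg -84.1575101564963 [-0.0002 -0.0001 -1.    ]
```

View pics/w1.png

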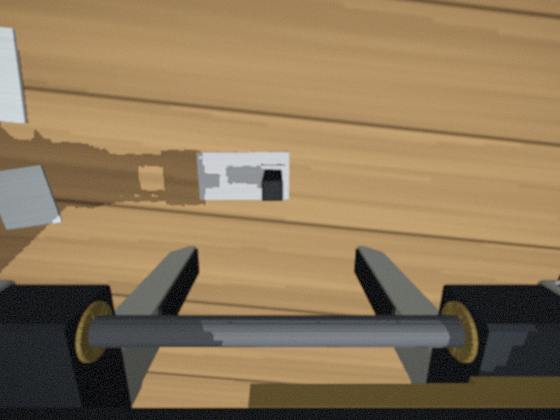

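The wrist view shows the blade from its left front edge at (197,152–207) to its right edge at (290,153–200). The handle's dark square is at (262–283, 170–200).

```bash
python3 - <<'E'
from h import *
from rig import bot
s=bot.observe(); cm=bot.camera_model("wrist"); T=wristT(s,cm); im=cv2.imread("pics/w1.png")
np.set_printoptions(precision=4,suppress=True)
g=cv2.cvtColor(im,cv2.COLOR_BGR2GRAY)
m=(g[140:215,240:300]<50).astype(np.uint8)
ys,xs=np.nonzero(m); print(xs.min()+240,xs.max()+240,ys.min()+140,ys.max()+140)
for r in range(166,204,3): print(r,(np.nonzero(m[r-140])[0]+240)[[0,-1]] if m[r-140].any() else None, g[r,273])
print(onz(cm,[[262,178],[283.5,178],[283.5,200.5],[262,200.5]],.085,T))
p=onz(cm,[[197.5,152.5],[290,152.5],[290,200.5]],.002,T);print(p)
hsv=cv2.cvtColor(im,cv2.COLOR_BGR2HSV)
mm=((hsv[:,:,1]<70)&(hsv[:,:,2]>90)).astype(np.uint8)
mm[:140]=0;mm[215:]=0;mm[:,:190]=0;mm[:,300:]=0
c=np.vstack(cv2.findContours(mm,0,1)[0]); b=cv2.boxPoints(cv2.minAreaRect(c));print(b);p=onz(cm,b,.002,T);print(p,p.mean(0))
E
cd pics; python3 -c "
import cv2;a=cv2.imread('w1.png')[140:215,185:305];cv2.imwrite('w1c.png',cv2.resize(a,None,fx=6,fy=6,interpolation=0))"
```

```text
263 280 171 198
166 None 191
169 None 147
172 [265 279] 17
175 [264 280] 28
178 [263 280] 27
181 [263 280] 48
184 [263 280] 56
187 [268 280] 49
190 [269 280] 57
193 [264 280] 53
196 [264 280] 55
199 None 55
202 None 158
[[ 0.4774 -0.3226  0.085 ]
 [ 0.4796 -0.3439  0.085 ]
 [ 0.4567 -0.3463  0.085 ]
 [ 0.4544 -0.3246  0.085 ]]
[[ 0.4854 -0.238   0.002 ]
 [ 0.497  -0.352   0.002 ]
 [ 0.436  -0.359   0.002 ]]
[[195.8186 152.0215]
 [288.9696 150.3278]
 [289.8569 199.1299]
 [196.7059 200.8235]]
[[ 0.4858 -0.236   0.002 ]
 [ 0.4995 -0.3504  0.002 ]
 [ 0.4378 -0.3586  0.002 ]
 [ 0.4233 -0.2387  0.002 ]] [ 0.4616 -0.2959  0.002 ]
```

View pics/w1c.png

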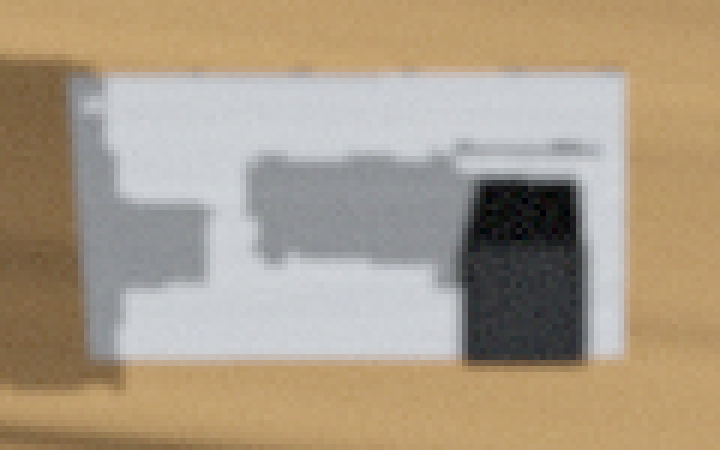

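The crop shows the blade's long edge running parallel to the tool's closing axis. The handle's top face is centred near (272.4,190.2) in the full picture. I'm going down to grip it.

Emit:
send_rows(
  rows=[
    {"delta_pos": [0.036, 0.017, 0], "spin": 0, "grip": 1},
    {"delta_pos": [0.036, 0.017, -0.2], "spin": 0, "grip": 1},
    {"delta_pos": [0.036, 0.017, -0.4], "spin": 0, "grip": 1},
    {"delta_pos": [0.036, 0.017, -0.5], "spin": 0, "grip": 1},
    {"delta_pos": [0.036, 0.017, -0.55], "spin": 0, "grip": 1},
    {"delta_pos": [0.036, 0.017, -0.55], "spin": 0, "grip": 1},
    {"delta_pos": [0.036, 0.017, -0.55], "spin": 0, "grip": 0.5},
    {"delta_pos": [0.036, 0.017, -0.55], "spin": 0, "grip": 0.35},
    {"delta_pos": [0.036, 0.017, -0.55], "spin": 0, "grip": 0.2},
    {"delta_pos": [0.036, 0.017, -0.55], "spin": 0, "grip": 0},
  ],
  force=40,
)

```text
time_s: 2.65
eef_pos: [0.4673, -0.3327, 0.0621]
orientation: [3.137, 0.163, 0.001]
contact_force: [0.2, -0.3, 1.0]
grip_width: 0.618
grip_force: 0.0
```

Emit:
send_rows(
  rows=[
    {"delta_pos": [0, 0, 0], "spin": 0, "grip": 0},
    {"delta_pos": [0, 0, 0], "spin": 0, "grip": 0},
    {"delta_pos": [0, 0, 0], "spin": 0, "grip": 0},
    {"delta_pos": [0, 0, 0], "spin": 0, "grip": 0},
  ],
  force=40,
)

```text
time_s: 3.15
eef_pos: [0.467, -0.3326, 0.0616]
orientation: [3.137, 0.164, -0.0]
contact_force: [0.5, -0.3, -0.1]
grip_width: 0.236
grip_force: 40.0
```

Emit:
send_rows(
  rows=[
    {"delta_pos": [0, 0, 0.06], "spin": 0, "grip": 0},
    {"delta_pos": [0, 0, 0.133], "spin": 0, "grip": 0},
    {"delta_pos": [0.1, 0.15, 0.133], "spin": -0.05, "grip": 0},
    {"delta_pos": [0.2, 0.3, 0.133], "spin": -0.1, "grip": 0},
    {"delta_pos": [0.277, 0.45, 0.133], "spin": -0.144, "grip": 0},
    {"delta_pos": [0.277, 0.579, 0.133], "spin": -0.144, "grip": 0},
    {"delta_pos": [0.277, 0.579, 0.133], "spin": -0.144, "grip": 0},
    {"delta_pos": [0.277, 0.579, 0.133], "spin": -0.144, "grip": 0},
    {"delta_pos": [0.277, 0.579, 0.133], "spin": -0.144, "grip": 0},
  ],
)

```text
time_s: 4.28
eef_pos: [0.5501, -0.16, 0.102]
orientation: [3.141, -0.016, 0.001]
contact_force: [0.0, -0.5, -2.6]
grip_width: 0.233
grip_force: 40.0
```

```bash
python3 - <<'E'
from h import *
from rig import bot
s=bot.observe(); im=bot.camera("wrist")[:,:,::-1].copy(); cv2.imwrite("pics/w2.png",im);cv2.imwrite("pics/t2.png",bot.camera("top")[:,:,::-1])
np.set_printoptions(precision=4,suppress=True)
Rm=R.from_rotvec(s["orientation"]).as_matrix()
print(s["eef_pos"],s["contact_force"],s["moment"],"y axis deg",np.degrees(np.arctan2(Rm[1,1],Rm[0,1])),Rm[:,2])
E
```

```text
[ 0.5501 -0.16    0.102 ] [ 0.0059 -0.5233 -2.6009] [-0.043   0.0357 -0.0231] y axis deg -90.58505999549506 [ 0.0004 -0.0005 -1.    ]
```

View pics/w2.png

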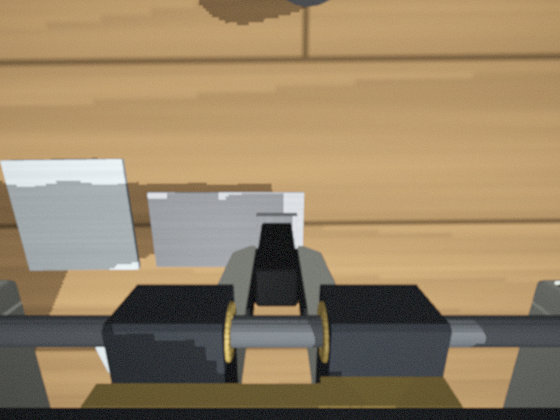

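The wrist view shows the cover at (3,161)-(124,159)-(138,269)-(30,270). The held blade runs from its front edge at (148,193)-(155,267) to its back corner at (304,193).

```bash
python3 - <<'E'
from h import *
from rig import bot
s=bot.observe(); cm=bot.camera_model("wrist"); T=wristT(s,cm); im=cv2.imread("pics/w2.png")
np.set_printoptions(precision=4,suppress=True)
g=cv2.cvtColor(im,cv2.COLOR_BGR2GRAY)
def sub(pts): return cv2.cornerSubPix(g,np.float32(pts).reshape(-1,1,2),(5,5),(-1,-1),(3,50,.01)).reshape(-1,2)
c=sub([[3,161],[124,159],[138,269],[30,270]]);b=sub([[148,193],[155,267],[304,193]])
print(c,b)
p=onz(cm,c,.008,T);q=onz(cm,b,.0424,T);print(p,p.mean(0),q)
a=lambda d:np.degrees(np.arctan2(d[1],d[0]))
print([a(p[0]-p[1]),a(p[3]-p[2]),a(p[1]-p[2])-90,a(p[0]-p[3])-90],a(q[0]-q[1]),a(q[0]-q[2]))
t=cv2.imread("pics/t2.png"); cv2.imwrite("pics/t2c.png",cv2.resize(t[150:260,180:360],None,fx=4,fy=4,interpolation=0))
E
```

```text
[[  3.     161.    ]
 [121.1908 158.9039]
 [138.5242 268.6918]
 [ 29.4339 270.2377]] [[146.2051 192.7698]
 [156.4731 266.4176]
 [303.726  192.3809]]
[[ 0.5992  0.0631  0.008 ]
 [ 0.5999 -0.0341  0.008 ]
 [ 0.5004 -0.0342  0.008 ]
 [ 0.4999  0.0657  0.008 ]] [0.5499 0.0151 0.008 ] [[ 0.5792 -0.0659  0.0424]
 [ 0.5198 -0.066   0.0424]
 [ 0.5782 -0.1808  0.0424]]
[np.float64(90.3578261355753), np.float64(90.2465162642362), np.float64(-89.92160148881995), np.float64(-91.48577056097939)] 0.110332660270311 89.49589300850647
```

View pics/t2c.png

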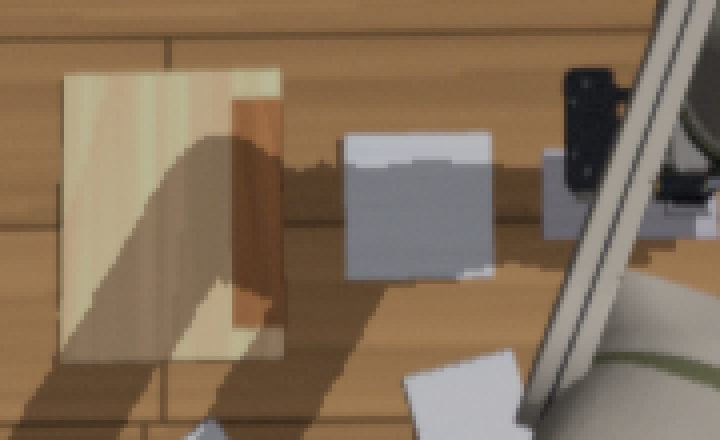

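The crop confirms that the cover is square to the strip. The strip's face is near column 283 of the crop and the cover's far edge near 345, a gap of about 41 mm. Lowering the blade now.

Emit:
send_rows(
  rows=[
    {"delta_pos": [0, 0, -0.06], "spin": 0.011, "grip": 0},
    {"delta_pos": [0, 0, -0.1], "spin": 0.011, "grip": 0},
    {"delta_pos": [0, 0, -0.12], "spin": 0.011, "grip": 0},
    {"delta_pos": [0, 0, -0.13], "spin": 0.011, "grip": 0},
    {"delta_pos": [0, 0, -0.13], "spin": 0.011, "grip": 0},
    {"delta_pos": [0, 0, -0.13], "spin": 0.011, "grip": 0},
  ],
)

```text
time_s: 5.12
eef_pos: [0.5506, -0.1589, 0.063]
orientation: [3.141, -0.0, 0.001]
contact_force: [0.1, 0.1, -1.6]
grip_width: 0.236
grip_force: 40.0
```

Emit:
send_rows(
  rows=[
    {"delta_pos": [0, 0, -0.002], "spin": 0, "grip": 0},
    {"delta_pos": [0, 0, -0.002], "spin": 0, "grip": 0},
    {"delta_pos": [0, 0, -0.002], "spin": 0, "grip": 0},
  ],
)

```text
time_s: 5.5
eef_pos: [0.5502, -0.1589, 0.062]
orientation: [3.142, -0.0, 0.0]
contact_force: [0.2, -0.4, -1.6]
grip_width: 0.237
grip_force: 40.0
```

Emit:
send_rows(
  rows=[
    {"delta_pos": [0, 0, -0.003], "spin": 0, "grip": 0},
    {"delta_pos": [0, 0, -0.003], "spin": 0, "grip": 0},
    {"delta_pos": [0, 0, -0.003], "spin": 0, "grip": 0},
  ],
)

```text
time_s: 5.88
eef_pos: [0.5504, -0.1589, 0.0616]
orientation: [3.141, -0.0, 0.001]
contact_force: [-3.2, 0.6, 5.6]
grip_width: 0.234
grip_force: 40.0
```

Emit:
send_rows(
  rows=[
    {"delta_pos": [0, 0, -0.003], "spin": 0, "grip": 0},
    {"delta_pos": [0, 0, -0.003], "spin": 0, "grip": 0},
    {"delta_pos": [0, 0, -0.003], "spin": 0, "grip": 0},
  ],
)

```text
time_s: 6.25
eef_pos: [0.5505, -0.159, 0.0616]
orientation: [3.141, -0.0, 0.001]
contact_force: [-6.4, 1.6, 12.6]
grip_width: 0.232
grip_force: 40.0
```

Emit:
send_rows(
  rows=[
    {"delta_pos": [0, 0, 0.0087], "spin": 0, "grip": 0},
    {"delta_pos": [0, 0, 0.0087], "spin": 0, "grip": 0},
    {"delta_pos": [0, 0.025, 0.0087], "spin": 0, "grip": 0},
    {"delta_pos": [0, 0.05, 0.0087], "spin": 0, "grip": 0},
    {"delta_pos": [0, 0.075, 0.0087], "spin": 0, "grip": 0},
    {"delta_pos": [0, 0.09, 0.0087], "spin": 0, "grip": 0},
    {"delta_pos": [0, 0.1, 0.0087], "spin": 0, "grip": 0},
    {"delta_pos": [0, 0.11, 0.0087], "spin": 0, "grip": 0},
    {"delta_pos": [0, 0.12, 0.0087], "spin": 0, "grip": 0},
    {"delta_pos": [0, 0.12, 0.0087], "spin": 0, "grip": 0},
  ],
)

```text
time_s: 7.5
eef_pos: [0.5502, -0.1227, 0.0628]
orientation: [-3.142, 0.0, -0.0]
contact_force: [-0.8, -0.0, -1.2]
grip_width: 0.237
grip_force: 40.0
```

```bash
python3 - <<'E'
from h import *
from rig import bot
s=bot.observe(); im=bot.camera("wrist")[:,:,::-1].copy(); s2=bot.observe()
print(s2["eef_pos"],s2["contact_force"])
cv2.imwrite("pics/w3c.png",cv2.resize(im[130:300,0:320],None,fx=2.4,fy=2.4,interpolation=0))
E
```

```text
[ 0.55017164 -0.12286927  0.06274649] [-0.6860874   0.11508926 -3.60560963]
```

View pics/w3c.png

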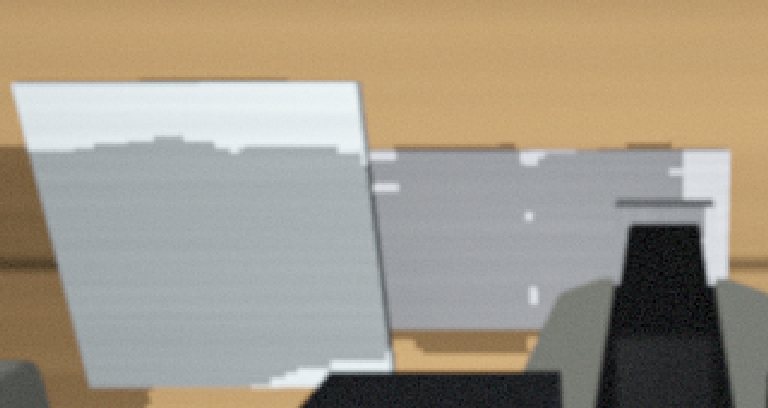

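The picture shows the blade under the trailing lip, with the cover still square to it. Next I push slowly towards the strip.

Emit:
send_rows(
  rows=[
    {"delta_pos": [0, 0.006, 0], "spin": 0, "grip": 0},
    {"delta_pos": [0, 0.012, 0], "spin": 0, "grip": 0},
    {"delta_pos": [0, 0.018, 0], "spin": 0, "grip": 0},
    {"delta_pos": [0, 0.024, 0], "spin": 0, "grip": 0},
    {"delta_pos": [0, 0.03, 0], "spin": 0, "grip": 0},
    {"delta_pos": [0, 0.037, 0], "spin": 0, "grip": 0},
    {"delta_pos": [0, 0.044, 0], "spin": 0, "grip": 0},
    {"delta_pos": [0, 0.051, 0], "spin": 0, "grip": 0},
    {"delta_pos": [0, 0.058, 0], "spin": 0, "grip": 0},
    {"delta_pos": [0, 0.065, 0], "spin": 0, "grip": 0},
  ],
)

```text
time_s: 8.8
eef_pos: [0.5502, -0.1032, 0.0627]
orientation: [3.142, -0.0, -0.0]
contact_force: [-0.3, -1.8, -2.1]
grip_width: 0.236
grip_force: 40.0
```

Emit:
send_rows(
  rows=[
    {"delta_pos": [0, 0.006, 0], "spin": 0, "grip": 0},
    {"delta_pos": [0, 0.012, 0], "spin": 0, "grip": 0},
    {"delta_pos": [0, 0.018, 0], "spin": 0, "grip": 0},
    {"delta_pos": [0, 0.024, 0], "spin": 0, "grip": 0},
    {"delta_pos": [0, 0.03, 0], "spin": 0, "grip": 0},
    {"delta_pos": [0, 0.036, 0], "spin": 0, "grip": 0},
    {"delta_pos": [0, 0.042, 0], "spin": 0, "grip": 0},
    {"delta_pos": [0, 0.048, 0], "spin": 0, "grip": 0},
    {"delta_pos": [0, 0.054, 0], "spin": 0, "grip": 0},
  ],
)

```text
time_s: 9.93
eef_pos: [0.5502, -0.087, 0.0628]
orientation: [-3.142, 0.0, -0.0]
contact_force: [-0.5, -0.6, -1.5]
grip_width: 0.232
grip_force: 40.0
```

Emit:
send_rows(
  rows=[
    {"delta_pos": [0, 0.004, 0], "spin": 0, "grip": 0},
    {"delta_pos": [0, 0.008, 0], "spin": 0, "grip": 0},
    {"delta_pos": [0, 0.012, 0], "spin": 0, "grip": 0},
    {"delta_pos": [0, 0.015, 0], "spin": 0, "grip": 0},
    {"delta_pos": [0, 0.018, 0], "spin": 0, "grip": 0},
  ],
)

```text
time_s: 10.55
eef_pos: [0.5502, -0.0817, 0.0627]
orientation: [3.142, -0.0, 0.0]
contact_force: [0.2, -1.9, -1.3]
grip_width: 0.231
grip_force: 40.0
```

Emit:
send_rows(
  rows=[
    {"delta_pos": [0, 0.002, 0], "spin": 0, "grip": 0},
    {"delta_pos": [0, 0.004, 0], "spin": 0, "grip": 0},
    {"delta_pos": [0, 0.006, 0], "spin": 0, "grip": 0},
  ],
)

```text
time_s: 10.92
eef_pos: [0.5501, -0.0799, 0.0627]
orientation: [-3.142, 0.001, 0.0]
contact_force: [-0.5, -0.8, -1.8]
grip_width: 0.235
grip_force: 40.0
```

Emit:
send_rows(
  rows=[
    {"delta_pos": [0, 0.002, 0], "spin": 0, "grip": 0},
    {"delta_pos": [0, 0.004, 0], "spin": 0, "grip": 0},
  ],
)

```text
time_s: 11.18
eef_pos: [0.5502, -0.0787, 0.0627]
orientation: [3.142, -0.001, 0.0]
contact_force: [-0.7, -1.4, -1.7]
grip_width: 0.234
grip_force: 40.0
```

Emit:
send_rows(
  rows=[
    {"delta_pos": [0, 0.002, 0], "spin": 0, "grip": 0},
    {"delta_pos": [0, 0.004, 0], "spin": 0, "grip": 0},
  ],
)

```text
time_s: 11.42
eef_pos: [0.5502, -0.0775, 0.0627]
orientation: [-3.142, 0.0, -0.0]
contact_force: [0.1, -0.7, -0.8]
grip_width: 0.237
grip_force: 40.0
```

Emit:
send_rows(
  rows=[
    {"delta_pos": [0, 0.0015, 0], "spin": 0, "grip": 0},
    {"delta_pos": [0, 0.003, 0], "spin": 0, "grip": 0},
  ],
)

```text
time_s: 11.68
eef_pos: [0.5501, -0.0766, 0.0627]
orientation: [-3.142, 0.0, 0.0]
contact_force: [-0.2, -1.2, -1.3]
grip_width: 0.234
grip_force: 40.0
```

Emit:
send_rows(
  rows=[
    {"delta_pos": [0, 0.0015, 0], "spin": 0, "grip": 0},
    {"delta_pos": [0, 0.003, 0], "spin": 0, "grip": 0},
  ],
)

```text
time_s: 11.92
eef_pos: [0.5502, -0.0757, 0.0628]
orientation: [-3.142, 0.0, -0.0]
contact_force: [0.5, -1.5, -1.3]
grip_width: 0.238
grip_force: 40.0
```

Emit:
send_rows(
  rows=[
    {"delta_pos": [0, 0.0015, 0], "spin": 0, "grip": 0},
    {"delta_pos": [0, 0.003, 0], "spin": 0, "grip": 0},
  ],
)

```text
time_s: 12.18
eef_pos: [0.5501, -0.0748, 0.0627]
orientation: [-3.142, 0.001, 0.0]
contact_force: [0.4, -1.8, -1.2]
grip_width: 0.231
grip_force: 40.0
```

Emit:
send_rows(
  rows=[
    {"delta_pos": [0, 0.0015, 0], "spin": 0, "grip": 0},
    {"delta_pos": [0, 0.003, 0], "spin": 0, "grip": 0},
  ],
)

```text
time_s: 12.42
eef_pos: [0.5501, -0.0739, 0.0627]
orientation: [-3.142, 0.001, 0.0]
contact_force: [-0.6, -1.1, -2.8]
grip_width: 0.234
grip_force: 40.0
```

Emit:
send_rows(
  rows=[
    {"delta_pos": [0, 0.0015, 0], "spin": 0, "grip": 0},
    {"delta_pos": [0, 0.003, 0], "spin": 0, "grip": 0},
  ],
)

```text
time_s: 12.68
eef_pos: [0.5503, -0.0735, 0.0629]
orientation: [3.141, -0.0, 0.001]
contact_force: [0.3, -5.0, -1.0]
grip_width: 0.233
grip_force: 40.0
```

```bash
python3 - <<'E'
import numpy as np
d=94.
def tip(t):
    if t<np.arctan(4/12): return np.array([-(12*np.cos(t)+8*np.sin(t))+(12-d)*np.cos(t)+4*np.sin(t),(d-12)*np.sin(t)+4*np.cos(t)])
    return np.array([-4*np.sin(t)-d*np.cos(t),d*np.sin(t)])
ref=np.array([-88,2.9])
for g in [0,2,4,6,8,10,13,16,19,22,25]+list(range(28,95,3)):
    r=tip(np.radians(g))-ref; print(g,np.round(r,1),np.round(r/300,3))
E
python3 -c "
from rig import bot
s=bot.observe();print(s['eef_pos'],s['contact_force'])"
```

```text
0 [-6.   1.1] [-0.02   0.004]
2 [-6.1  4. ] [-0.02   0.013]
4 [-6.1  6.8] [-0.02   0.023]
6 [-5.9  9.6] [-0.02   0.032]
8 [-5.6 12.5] [-0.019  0.042]
10 [-5.3 15.3] [-0.018  0.051]
13 [-4.5 19.4] [-0.015  0.065]
16 [-3.5 23.5] [-0.012  0.078]
19 [-2.2 27.7] [-0.007  0.092]
22 [-0.7 32.3] [-0.002  0.108]
25 [ 1.1 36.8] [0.004 0.123]
28 [ 3.1 41.2] [0.01  0.137]
31 [ 5.4 45.5] [0.018 0.152]
34 [ 7.8 49.7] [0.026 0.166]
37 [10.5 53.7] [0.035 0.179]
40 [13.4 57.5] [0.045 0.192]
43 [16.5 61.2] [0.055 0.204]
46 [19.8 64.7] [0.066 0.216]
49 [23.3 68. ] [0.078 0.227]
52 [27.  71.2] [0.09  0.237]
55 [30.8 74.1] [0.103 0.247]
58 [34.8 76.8] [0.116 0.256]
61 [38.9 79.3] [0.13  0.264]
64 [43.2 81.6] [0.144 0.272]
67 [47.6 83.6] [0.159 0.279]
70 [52.1 85.4] [0.174 0.285]
73 [56.7 87. ] [0.189 0.29 ]
76 [61.4 88.3] [0.205 0.294]
79 [66.1 89.4] [0.22  0.298]
82 [71.  90.2] [0.237 0.301]
85 [75.8 90.7] [0.253 0.302]
88 [80.7 91. ] [0.269 0.303]
91 [85.6 91.1] [0.285 0.304]
94 [90.6 90.9] [0.302 0.303]
[ 0.55033727 -0.07353124  0.06291344] [ 0.27080588 -4.96754455 -1.04572947]
```

Emit:
send_rows(
  rows=[
    {"delta_pos": [0, 0.001, 0], "spin": 0, "grip": 0},
    {"delta_pos": [0, 0.001, 0], "spin": 0, "grip": 0},
  ],
)

```text
time_s: 12.92
eef_pos: [0.5504, -0.0734, 0.063]
orientation: [3.14, -0.001, 0.001]
contact_force: [-0.6, -5.1, -2.2]
grip_width: 0.235
grip_force: 40.0
```

The cover is firmly against the strip. I back off 6 mm, leaving 6 mm of blade still under the lip, and start the lift.

Emit:
send_rows(
  rows=[
    {"delta_pos": [0, -0.012, 0], "spin": 0, "grip": 0},
    {"delta_pos": [0, -0.022, 0], "spin": 0, "grip": 0},
    {"delta_pos": [0, -0.022, 0.004], "spin": 0, "grip": 0},
    {"delta_pos": [0, -0.022, 0.013], "spin": 0, "grip": 0},
    {"delta_pos": [0, -0.022, 0.023], "spin": 0, "grip": 0},
    {"delta_pos": [0, -0.022, 0.032], "spin": 0, "grip": 0},
    {"delta_pos": [0, -0.021, 0.042], "spin": 0, "grip": 0},
    {"delta_pos": [0, -0.02, 0.051], "spin": 0, "grip": 0},
    {"delta_pos": [0, -0.017, 0.065], "spin": 0, "grip": 0},
    {"delta_pos": [0, -0.014, 0.078], "spin": 0, "grip": 0},
  ],
)

```text
time_s: 14.18
eef_pos: [0.5502, -0.0769, 0.0865]
orientation: [-3.142, 0.001, -0.0]
contact_force: [-0.1, 0.2, -4.0]
grip_width: 0.234
grip_force: 40.0
```

```bash
python3 - <<'E'
from h import *
from rig import bot
im=bot.camera("scene")[:,:,::-1].copy(); s2=bot.observe()
print(s2["eef_pos"],s2["contact_force"])
cv2.imwrite("pics/s4.png",cv2.resize(im[150:310,150:400],None,fx=3,fy=3,interpolation=0))
E
```

```text
[ 0.55051718 -0.07688423  0.08707522] [-0.69757619  0.03651346 -2.55616237]
```

View pics/s4.png

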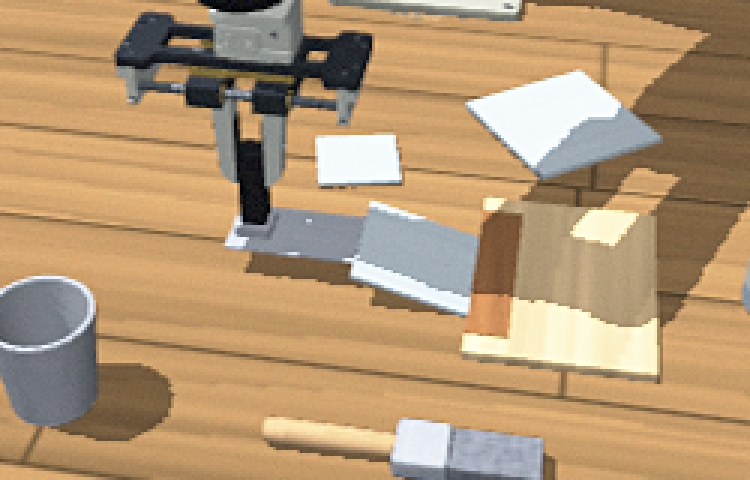

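The picture shows the cover tilted on the blade with its leading edge seated against the strip. The lift continues along the arc.

Emit:
send_rows(
  rows=[
    {"delta_pos": [0, 0.005, 0.014], "spin": 0, "grip": 0},
    {"delta_pos": [0, 0.01, 0.03], "spin": 0, "grip": 0},
    {"delta_pos": [0, 0.016, 0.045], "spin": 0, "grip": 0},
    {"delta_pos": [0, 0.022, 0.059], "spin": 0, "grip": 0},
    {"delta_pos": [0, 0.03, 0.074], "spin": 0, "grip": 0},
    {"delta_pos": [0, 0.038, 0.088], "spin": 0, "grip": 0},
    {"delta_pos": [0, 0.047, 0.101], "spin": 0, "grip": 0},
    {"delta_pos": [0, 0.057, 0.114], "spin": 0, "grip": 0},
    {"delta_pos": [0, 0.067, 0.126], "spin": 0, "grip": 0},
    {"delta_pos": [0, 0.078, 0.138], "spin": 0, "grip": 0},
  ],
)

```text
time_s: 15.48
eef_pos: [0.5501, -0.0533, 0.1277]
orientation: [-3.142, 0.001, 0.0]
contact_force: [0.1, -0.5, -3.1]
grip_width: 0.236
grip_force: 40.0
```

```bash
python3 - <<'E'
from h import *
from rig import bot
im=bot.camera("scene")[:,:,::-1].copy(); s2=bot.observe()
print(s2["eef_pos"],s2["contact_force"])
cv2.imwrite("pics/s5.png",cv2.resize(im[130:290,150:400],None,fx=3,fy=3,interpolation=0))
E
```

```text
[ 0.55041984 -0.05294521  0.12831751] [-0.08357495 -0.50144694 -3.25112749]
```

View pics/s5.png

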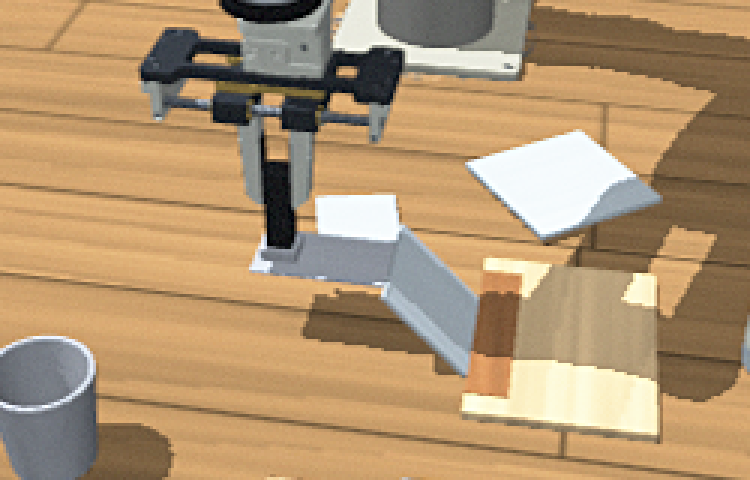

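The cover is at about 45 degrees, held on the blade tip with its foot still at the strip. I'm continuing to vertical.

Emit:
send_rows(
  rows=[
    {"delta_pos": [0, 0.012, 0.011], "spin": 0, "grip": 0},
    {"delta_pos": [0, 0.024, 0.021], "spin": 0, "grip": 0},
    {"delta_pos": [0, 0.037, 0.031], "spin": 0, "grip": 0},
    {"delta_pos": [0, 0.05, 0.04], "spin": 0, "grip": 0},
    {"delta_pos": [0, 0.064, 0.048], "spin": 0, "grip": 0},
    {"delta_pos": [0, 0.078, 0.056], "spin": 0, "grip": 0},
    {"delta_pos": [0, 0.093, 0.063], "spin": 0, "grip": 0},
    {"delta_pos": [0, 0.108, 0.069], "spin": 0, "grip": 0},
    {"delta_pos": [0, 0.123, 0.074], "spin": 0, "grip": 0},
    {"delta_pos": [0, 0.139, 0.078], "spin": 0, "grip": 0},
  ],
)

```text
time_s: 16.77
eef_pos: [0.5502, -0.0115, 0.1511]
orientation: [-3.142, 0.001, -0.0]
contact_force: [-0.6, -0.1, -1.7]
grip_width: 0.231
grip_force: 40.0
```

Emit:
send_rows(
  rows=[
    {"delta_pos": [0, 0.013, 0.004], "spin": 0, "grip": 0},
    {"delta_pos": [0, 0.026, 0.007], "spin": 0, "grip": 0},
    {"delta_pos": [0, 0.038, 0.008], "spin": 0, "grip": 0},
    {"delta_pos": [0, 0.05, 0.009], "spin": 0, "grip": 0},
    {"delta_pos": [0, 0.062, 0.009], "spin": 0, "grip": 0},
    {"delta_pos": [0, 0.074, 0.009], "spin": 0, "grip": 0},
    {"delta_pos": [0, 0.086, 0.009], "spin": 0, "grip": 0},
    {"delta_pos": [0, 0.098, 0.009], "spin": 0, "grip": 0},
    {"delta_pos": [0, 0.11, 0.009], "spin": 0, "grip": 0},
    {"delta_pos": [0, 0.122, 0.009], "spin": 0, "grip": 0},
  ],
)

```text
time_s: 18.02
eef_pos: [0.5502, 0.025, 0.1536]
orientation: [-3.142, 0.001, -0.0]
contact_force: [-0.1, 0.3, -2.9]
grip_width: 0.233
grip_force: 40.0
```

Emit:
send_rows(
  rows=[
    {"delta_pos": [0, 0.012, 0], "spin": 0, "grip": 0},
    {"delta_pos": [0, 0.024, 0], "spin": 0, "grip": 0},
    {"delta_pos": [0, 0.036, 0], "spin": 0, "grip": 0},
    {"delta_pos": [0, 0.048, 0], "spin": 0, "grip": 0},
    {"delta_pos": [0, 0.048, 0], "spin": 0, "grip": 0},
    {"delta_pos": [0, 0.048, 0], "spin": 0, "grip": 0},
    {"delta_pos": [0, 0.048, 0], "spin": 0, "grip": 0},
  ],
)

```text
time_s: 18.9
eef_pos: [0.5502, 0.039, 0.1536]
orientation: [3.142, -0.001, -0.0]
contact_force: [-0.7, -0.4, -2.0]
grip_width: 0.234
grip_force: 40.0
```

```bash
python3 - <<'E'
from h import *
from rig import bot
im=bot.camera("scene")[:,:,::-1].copy(); s2=bot.observe()
print(s2["eef_pos"],s2["contact_force"])
cv2.imwrite("pics/s6.png",cv2.resize(im[100:300,130:450],None,fx=2.4,fy=2.4,interpolation=0))
cv2.imwrite("pics/t6.png",bot.camera("top")[:,:,::-1])
E
```

```text
[0.55016055 0.03905085 0.15364834] [-0.42328204 -0.04178928 -3.02948386]
```

View pics/s6.png

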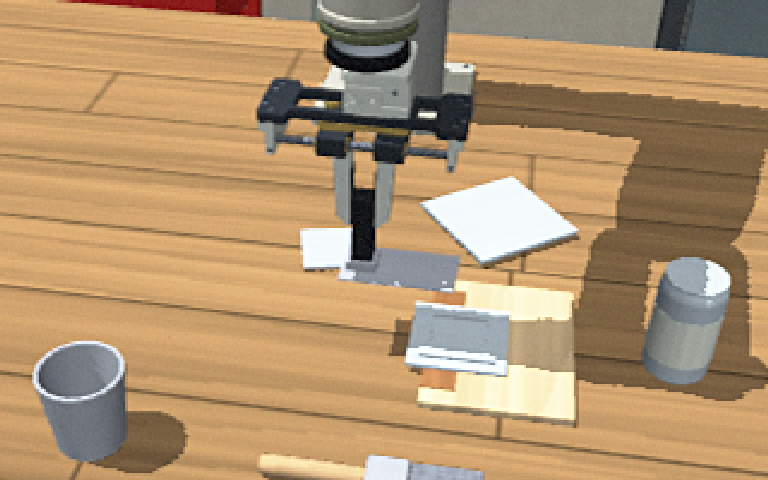

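The cover lies on the board, rim up, overhanging the strip a little. Now I set the scraper down well behind it.

Emit:
send_rows(
  rows=[
    {"delta_pos": [0, -0.1, 0], "spin": 0, "grip": 0},
    {"delta_pos": [0, -0.25, 0], "spin": 0, "grip": 0},
    {"delta_pos": [0, -0.4, 0], "spin": 0, "grip": 0},
    {"delta_pos": [0, -0.55, 0], "spin": 0, "grip": 0},
    {"delta_pos": [0, -0.65, 0], "spin": 0, "grip": 0},
    {"delta_pos": [0, -0.65, -0.15], "spin": 0, "grip": 0},
    {"delta_pos": [0, -0.65, -0.25], "spin": 0, "grip": 0},
    {"delta_pos": [0, -0.65, -0.295], "spin": 0, "grip": 0},
    {"delta_pos": [0, -0.65, -0.302], "spin": 0, "grip": 0},
    {"delta_pos": [0, -0.65, -0.302], "spin": 0, "grip": 0},
  ],
)

```text
time_s: 20.25
eef_pos: [0.5511, -0.1561, 0.0644]
orientation: [3.141, -0.0, 0.003]
contact_force: [0.5, -0.1, -2.3]
grip_width: 0.233
grip_force: 40.0
```

Emit:
send_rows(
  rows=[
    {"delta_pos": [0, 0, -0.002], "spin": 0, "grip": 0},
    {"delta_pos": [0, 0, -0.004], "spin": 0, "grip": 0},
    {"delta_pos": [0, 0, -0.004], "spin": 0, "grip": 0},
  ],
)

```text
time_s: 20.62
eef_pos: [0.5504, -0.1559, 0.0622]
orientation: [3.141, -0.0, 0.001]
contact_force: [-0.3, 1.0, -2.3]
grip_width: 0.235
grip_force: 40.0
```

Close to touching, so I press it down a touch, release and rise.

Emit:
send_rows(
  rows=[
    {"delta_pos": [0, 0, -0.002], "spin": 0, "grip": 0},
    {"delta_pos": [0, 0, -0.002], "spin": 0, "grip": 0},
    {"delta_pos": [0, 0, -0.002], "spin": 0, "grip": 0.3},
    {"delta_pos": [0, 0, -0.002], "spin": 0, "grip": 0.6},
    {"delta_pos": [0, 0, -0.002], "spin": 0, "grip": 1},
    {"delta_pos": [0, 0, -0.002], "spin": 0, "grip": 1},
    {"delta_pos": [0, 0, -0.002], "spin": 0, "grip": 1},
    {"delta_pos": [0, 0, -0.002], "spin": 0, "grip": 1},
  ],
)

```text
time_s: 21.62
eef_pos: [0.5502, -0.1559, 0.0612]
orientation: [-3.142, 0.0, -0.0]
contact_force: [1.8, -0.6, -0.7]
grip_width: 0.789
grip_force: 0.0
```

Emit:
send_rows(
  rows=[
    {"delta_pos": [0, 0, 0.1], "spin": 0, "grip": 1},
    {"delta_pos": [0, 0, 0.25], "spin": 0, "grip": 1},
    {"delta_pos": [0, 0, 0.4], "spin": 0, "grip": 1},
    {"delta_pos": [-0.3, -0.3, 0.5], "spin": 0, "grip": 1},
    {"delta_pos": [-0.5, -0.6, 0.5], "spin": 0, "grip": 1},
    {"delta_pos": [-0.5, -0.8, 0.5], "spin": 0, "grip": 1},
    {"delta_pos": [-0.5, -0.8, 0.5], "spin": 0, "grip": 1},
    {"delta_pos": [-0.5, -0.8, 0.5], "spin": 0, "grip": 1},
    {"delta_pos": [-0.5, -0.8, 0.5], "spin": 0, "grip": 1},
  ],
)

```text
time_s: 22.75
eef_pos: [0.3987, -0.3982, 0.2114]
orientation: [3.141, -0.007, -0.0]
contact_force: [0.6, 0.9, -0.6]
grip_width: 1.001
grip_force: 0.0
```

```bash
python3 - <<'E'
from h import *
from rig import bot
cm=bot.camera_model("top");im=bot.camera("top")[:,:,::-1].copy();cv2.imwrite("pics/t7.png",im)
hsv=cv2.cvtColor(im,cv2.COLOR_BGR2HSV);np.set_printoptions(precision=4,suppress=True)
m=((hsv[:,:,1]<60)&(hsv[:,:,2]>100)).astype(np.uint8);m[:80]=0;m[345:]=0
for c in cv2.findContours(m,0,1)[0]:
    if cv2.contourArea(c)<150: continue
    b=cv2.boxPoints(cv2.minAreaRect(c));z=.015 if 150<b[:,0].mean()<300 and b[:,1].mean()<230 else .002
    p=onz(cm,b,z);print(b.mean(0),p.mean(0),np.linalg.norm(p-np.roll(p,1,0),axis=1),p[:,1].min(),p[:,1].max())
i0=cv2.imread("pics/top0.png")
for n,(r0,r1,c0,c1) in dict(tin=(100,150,335,385),can=(180,225,130,175),brush=(115,145,215,305)).items():
    print(n,np.abs(i0[r0:r1,c0:c1].astype(int)-im[r0:r1,c0:c1]).mean())
print(bot.observe()["eef_pos"])
E
```

```text
[551.0001 336.    ] [ 0.1877 -0.6623  0.002 ] [0.0367 0.1017 0.0371 0.1013] -0.7131319641939031 -0.6114506652810319
[227.433  291.0525] [0.3117 0.1702 0.002 ] [0.1405 0.1436 0.1423 0.141 ] 0.06966551156332768 0.2711250456220689
[297.6826 254.1847] [ 0.4057 -0.017   0.002 ] [0.0776 0.0772 0.0778 0.0762] -0.06322985997221865 0.029715608952423297
[334. 201.] [ 0.5492 -0.119   0.002 ] [0.0614 0.115  0.0613 0.114 ] -0.17753992144167668 -0.06090301715843506
[152.4 201.8] [0.5517 0.3749 0.015 ] [0.1031 0.0674 0.1041 0.067 ] 0.31647482267267135 0.4328938604379777
[510.6302 295.4985] [ 0.2971 -0.5757  0.002 ] [0.2249 0.5998 0.2378 0.5819] -0.8759407815869134 -0.27260820579891964
[235.5 204. ] [0.5435 0.1489 0.015 ] [0.1148 0.1934 0.1183 0.193 ] 0.0903423703434721 0.2086123904633097
[243.5 129. ] [0.7556 0.1278 0.015 ] [0.0413 0.1039 0.0412 0.1032] 0.07592618515099567 0.17976890512544277
[360. 123.] [ 0.7729 -0.2002  0.002 ] [0.0835 0.085  0.0835 0.0839] -0.24456185788558038 -0.15626213890509336
[ 15.5 139.5] [0.7446 0.7758 0.002 ] [0.3505 0.0909 0.3496 0.0863] 0.7153671642196529 0.8385626589663489
[554.5 112. ] [ 0.7973 -0.7486  0.002 ] [0.1926 0.0255 0.1927 0.0248] -0.7735480914399759 -0.7240847181761083
tin 4.099333333333333
can 4.677201646090535
brush 4.517407407407408
[ 0.3995 -0.3966  0.2111]
```

```bash
python3 -c "
from rig import bot
print(bot.sign_off())"
```

```text
the job is handed in; nothing more can be done
None
```

I handed the job in: the cover was tipped over the strip and lies rim side up on the board (about 42 mm short of its centre), and the scraper stands released on the bench, clear of it. The tin, can and brush were not moved, and it took about 23 s of the 72 s allowed; `sign_off()` returned no verdict.

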